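# Seat a coil block and snap the toggle clamp shut

## Robot

A 6-joint arm with a two-finger parallel gripper is mounted at the origin on the work surface. World frame = base frame: x ahead of the robot, y to its left, z up, the work surface at z = 0. Lengths are in mm, angles in rad, forces in N, time in s.
With the tool pointing down it reaches from about 300 to 775 mm from the base axis. Payload 14.6 kg.
Tool frame: the origin (TCP) lies at the very end of the fingers, on their centre line; the grasp point (between the pads) lies 19 mm behind it; y points along the fingers, z is the direction in which the jaws open and shut, and the axes are right-handed (so a half turn about y gives the same grasp; the last joint's range is limited). The gripper opens to 85 mm and grips with 20 to 120 N. Pads are 22 mm wide; open, the fingers measure 114 mm over their backs; the gripper's body (76 mm by 85 mm) begins 54 mm behind the grasp point. The pads swing forward as they close: fully open they stand 13 mm farther back than shut.
Start: joints at [1.245, 0.3, 1.521, -0, 1.321, -0.067], TCP at [140.754, 531.674, 231.281] pointing down, gripper open.
Joint ranges: [-3.03, 3.03], [-0.79, 2.21], [0.23, 2.52], [-1.04, 4.18], [0, 3.07], [-2.55, 2.55]. Speed limits (rad/s): [2.22, 2.22, 2.57, 3.14, 3.14, 3.14].

## Interface

Orientations are given as a 3x3 rotation matrix whose columns are the frame's x, y, z axes.
In Python, from plant import bot, eyes gives the robot as it stands. The module is installed in compiled form; this text tells all that it offers.
- The arm moves only by the tool drive_tool, never from a script. Its argument "steps" is a list of rows, each a list of 3 entries, a list of its own where there are three numbers: the turn, a rotation vector about the tool's x, y, z in degrees, then the shift along the tool's x, y, z in cm, then the opening, from 0 (shut) to 1 (fully open). A call has 1 to 10 rows; each row is the pose to reach, as a shift and turn from the pose measured when the call began, along the tool's axes at that moment; what a row does not reach only later rows make up. A row lasts 1/8 s, in which the tool goes at most 62.5 mm and 10.7 degrees, less where a joint would pass 70% of its speed; a pose out of reach is approached as far as the arm can. A call with a gripper value outside its range is refused whole. The fingers move at their own pace and stop on an object; the grip force is fixed at half the most. Time passes only in rows, so rows that repeat a pose let the fingers close. It gives the time, the measured TCP pose, the force and the opening at its end, in the units of the state.
- bot.state(): the state, without advancing time (a new reading comes with each control period).
- eyes.get_image(name): name is "scene" or "top" or "wrist"; returns the picture (400x640x3 uint8, red, green, blue); there is no depth.
- eyes.camera_info(name): a dict with "intrinsics" (3x3 intrinsics, pixels), "xyz" and "rotation" of the camera in the world; the wrist camera has in their place "hand_eye" (4x4, takes a point from camera to tool coordinates, whose origin is the TCP and whose axes are the tool frame's). Camera axes: x right, y up, looking along -z (the intrinsics and any distortion apply to the point x, -y, -z); pixel columns grow to the right and rows downward; lengths in mm; the calibration is good to about 2 mm. The wrist camera is an equidistant fisheye: a pixel r from the principal point sees the ray r / f radians off the axis. A picture is of the moment at which its call begins: read the wrist's pose just before it. camera_info takes no time and is no camera call.
- bot.sign_off(): hands the job in, once; it reports no verdict.
The state is a dict: "time_s": time; "q": joint angles; "joint_vel": joint speeds; "joint_efforts": joint torques, N m; "eef_pos": TCP position; "orientation": TCP orientation; "force": force on the tool from outside, world axes, zero at the start; "moment": the same for the moment, N m; "gripper_width": finger opening in mm.
Only numpy, scipy, OpenCV 4.12 (cv2) and the standard library are available. Lean on these libraries where they do the work, as an engineer would, in place of code of your own. Each camera call takes 0.05 s, during which the arm holds its last target.

## Task

The coil block in the clamp fixture stands short of its stop: push it along the channel with the fingertips, without lifting it, until it is fully home against the stop. Then push the red clamp lever down past its dead point so that it snaps into lock and the rubber foot holds the block. Leave everything else on the bench where it is.

Things in the scene. Friction and masses are not known exactly. Their poses are not given: they have to be found in the camera images.
- fixture: fixed toggle-clamp fixture, aluminium base plate 210 x 110 x 12 mm (x -55 to 155 mm). Origin on the bench right under the clamp's pivot; z up, +x level along the channel from the clamp to the channel's open end, y across. Red lever points to -x, clamp arm to +x. The clamp's two steel cheeks (x -28 to 16 mm, 38 mm wide over all) are 74 mm high
- nest_home (a point): where the coil block's origin is when home: fixture x 70 mm, y 0, on the plate (12 mm above the bench); axes as the fixture's. It lies in a channel, fixture x 54 to 150 mm, between two rails 40 mm apart inside, 56 mm outside, tops 20 mm above the bench. The steel stop at the clamp end has its face at x 48 mm, is 56 mm wide, top 32 mm above the bench
- coil_block: the loose coil block in the channel: lime-yellow, copper stripes, black top; 44 mm along the channel (its x = fixture x), 36 mm wide (black top 30), 32 mm high, about 0.12 kg; origin under its centre. It starts 25 to 50 mm short of home, towards the open end; push it along fixture -x until its end face meets the stop
- clamp_lever (a joint): lever angle: 0 = fully open (lever 1.10 rad above level), grows as it is pushed down, 1.10 = locked (level). Starts open. A spring resists up to the dead point at about 0.80 rad (at most about 6 N at grip_point, square to the lever); beyond it the spring snaps the lever down to 1.10 and holds it
- lever_pivot (a point): the pivot of lever and clamp arm, 60 mm above the bench, above the fixture's origin; both swing in the fixture's x-z plane. Open, the 12 mm square clamp arm rises at 1.05 rad on the block's side, reaching to fixture x 65 mm and 150 mm above the bench with its foot; it comes down as the lever does
- grip_point (a point): point on the lever's centre line 120 mm from the pivot, in the red grip; its place tells the lever's direction
- red_lever: the lever: a steel bar (14 x 8 mm) with a red plastic grip, a round bar 20 mm thick from 66 to 150 mm from the pivot. Origin at the pivot; its own axes match the fixture's when the joint reads 0. Nothing lies below the grip but the base plate and the bench; in lock its top is 70 mm above the bench
- clamp_pad: black rubber foot, 16 mm wide, sprung, under the clamp arm's end; in lock it presses on the middle of the black top of a block that is home, with about 5 N; its origin is on the arm's centre line 70 mm from the pivot, and the foot's face 18.5 mm below that, square to the arm
- spare_a: a spare coil block like the one in the fixture (44 x 36 x 32 mm, lime-yellow with black top), loose on the bench, a bystander; origin under its centre
- spare_b: a second spare coil block, the same, a bystander
- bucket: small open yellow bucket, 120 mm wide and 120 mm high, a bystander; origin under its centre
- bottle: white bottle with blue cap, 56 mm wide, 130 mm high, a bystander; origin under its centre
- red_tray: shallow red tray, 130 x 170 x 25 mm, a bystander; origin under its centre
- screwdriver: orange-handled screwdriver lying on the bench, a bystander
- wrench: steel wrench lying on the bench, a bystander
Things that resemble listed ones, but are neither listed nor needed, are in the scene too. Leave any turquoise look-alike of the coil_block alone.

How it is judged (in metres and radians):
On the way, in this order (a step that is already met when the one before it is completed fails the run):
1. the block is home against the stop (within 3 mm) while the clamp is still open (lever below 0.4 rad) (x of coil_block in the frame of nest_home between -0.003 and 0.003 m and y of coil_block in the frame of nest_home between -0.004 and 0.004 m and z of coil_block in the frame of nest_home below 0.003 m and angle between coil_block's own z axis and vertical below 0.06 rad and value of joint clamp_lever below 0.4 rad), for 0.2 s.
2. the robot pushes the red lever, which is on its way to the dead point (0.5 to 0.9 rad) (value of joint clamp_lever between 0.5 and 0.9 rad and contact force between any of the fingers, the arm and red_lever above 0.5 N).
3. the lever has snapped into lock (above 1.05 rad) (value of joint clamp_lever above 1.05 rad), for 0.2 s.
At the end, for the whole second after the job is handed in: the coil block rests flat on the plate within 3 mm of home along the channel and 4 mm across, the lever is locked (above 1.05 rad), the rubber foot presses on the block with more than 1.5 N and the block is at rest (x of coil_block in the frame of nest_home between -0.003 and 0.003 m and y of coil_block in the frame of nest_home between -0.004 and 0.004 m and z of coil_block in the frame of nest_home below 0.003 m and angle between coil_block's own z axis and vertical below 0.06 rad and value of joint clamp_lever above 1.05 rad and contact force between clamp_pad and coil_block above 1.5 N and linear speed of coil_block below 0.01 m/s); the robot touches nothing.
It fails at once if the coil block is lifted more than 8 mm or tipped (z of coil_block in the frame of fixture above 0.02 m or angle between coil_block's own z axis and vertical above 0.3 rad).
It fails at once if a bystander is moved more than 20 mm (distance of any of spare_a, spare_b, bucket, bottle, red_tray, screwdriver, wrench from where it was at the start of the episode above 0.02 m).
It also fails if it takes over 48 s, if anything falls off the work surface, if the arm or the gripper's body presses on something with over 40 N, if the wrist force passes 120 N, or if a joint passes its speed limit or range.

## Working session

There is one attempt and no reset: what is moved stays moved. The work goes in short steps, Python scripts to look and compute and a tool call to move; the robot and the scene stay as the last step left them, time stands still between calls to the robot, and variables do not carry over. Pictures are saved under pics/ and viewed, and the job is handed in when it is done.

Besides the shell and the picture viewer there is one more tool, called after "Call:" in YAML: its name, and indented under it one key for each argument. drive_tool: Moves the arm, as the interface text tells. Its arguments: {"type":"object","properties":{"steps":{"type":"array"}},"required":["steps"]}

```bash
mkdir -p pics
python3 - <<'E'
from plant import bot, eyes
import cv2
print(bot.state())
for n in ["scene","top","wrist"]:
    im=eyes.get_image(n); cv2.imwrite(f"pics/{n}0.png",im[:,:,::-1]); print(n,eyes.camera_info(n))
E
```

```text
{'time_s': 0.0, 'q': array([ 1.24539992e+00,  3.00483507e-01,  1.52160596e+00, -1.77991927e-05,
        1.32069690e+00, -6.65841493e-02]), 'joint_vel': array([-0.00091649,  0.00020585,  0.00161083, -0.00093457, -0.00065267,
        0.00067848]), 'joint_efforts': array([ 2.12562418e-04, -5.43500447e+01, -3.61801636e+01,  1.53408200e-05,
        3.81862134e-03, -2.87151785e-06]), 'eef_pos': array([140.68369855, 531.45215524, 230.70398216]), 'orientation': array([[ 9.66695762e-01, -3.65270870e-04,  2.55928058e-01],
       [-2.55928312e-01, -1.13658455e-03,  9.66695095e-01],
       [-6.22216807e-05, -9.99999287e-01, -1.19221463e-03]]), 'force': array([-0.61611792,  0.45392938,  0.55244094]), 'moment': array([-0.00031841, -0.04515262, -0.01931801]), 'gripper_width': 85.43331934910962}
scene {'intrinsics': array([[401.62103128,   0.        , 322.58803544],
       [  0.        , 401.62103128, 196.91769035],
       [  0.        ,   0.        ,   1.        ]]), 'xyz': array([1183.31533936,   36.77301494,  961.06987555]), 'rotation': array([[-0.05643792, -0.81318188,  0.57926677],
       [ 0.9
[... 308 characters left out ...]
.84944434]), 'rotation': array([[-0.0155478 ,  0.99276517, -0.11906127],
       [-0.99986777, -0.01486955,  0.0065829 ],
       [ 0.00476489,  0.11914787,  0.99286509]])}
wrist {'intrinsics': array([[309.70691629,   0.        , 315.94119195],
       [  0.        , 309.70691629, 197.45161427],
       [  0.        ,   0.        ,   1.        ]]), 'hand_eye': array([[-2.74187860e-04, -9.54531752e-01, -2.98109140e-01,
        -7.67947404e+01],
       [ 4.31276501e-04,  2.98109011e-01, -9.54531734e-01,
        -1.42887590e+02],
       [ 9.99999869e-01, -3.90288481e-04,  3.29929243e-04,
        -2.44812508e-01],
       [ 0.00000000e+00,  0.00000000e+00,  0.00000000e+00,
         1.00000000e+00]])}
```

View pics/scene0.png

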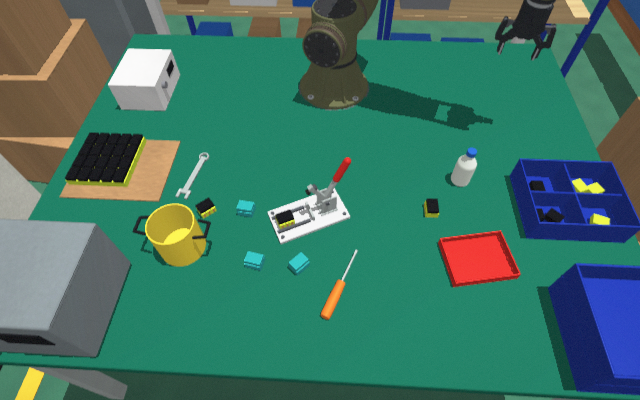

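View pics/top0.png

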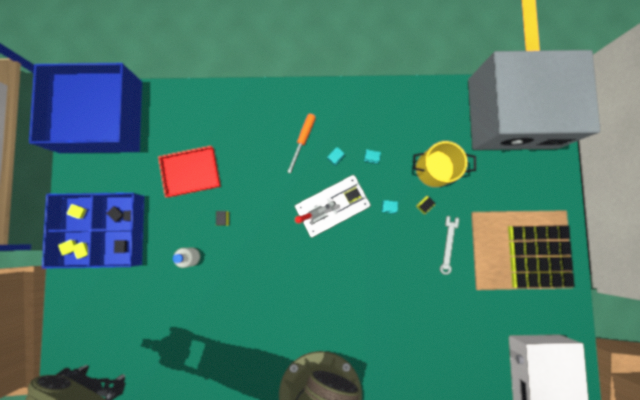

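View pics/wrist0.png

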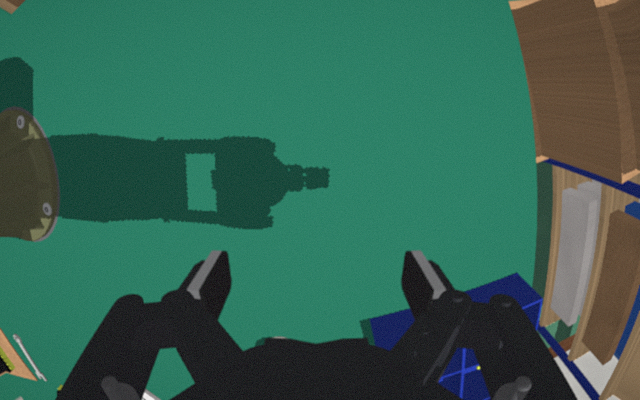

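The fixture is at top (332,207) and scene (310,212). The lever points to +y (image left in top), with the block at the right end. Yellow-black candidates are the block in the channel, top (352,194), and the spares at top (223,218) and (426,205). I'll enlarge.

Run:
```python
import cv2,numpy as np
a=cv2.imread("pics/top0.png")[165:250,280:385]; b=cv2.imread("pics/scene0.png")[145:255,255:365]
a=cv2.resize(a,None,fx=6,fy=6,interpolation=cv2.INTER_CUBIC); cv2.imwrite("pics/ct.png",a)
b=cv2.resize(b,None,fx=5,fy=5,interpolation=cv2.INTER_CUBIC); cv2.imwrite("pics/cs.png",b)
```

```text
(no output)
```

View pics/ct.png

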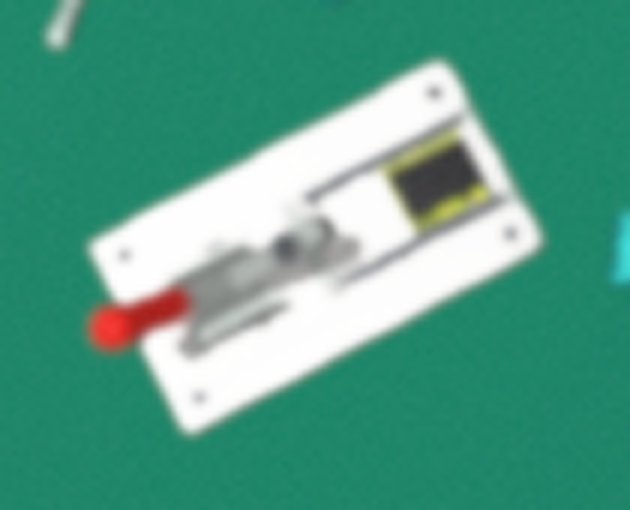

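View pics/cs.png

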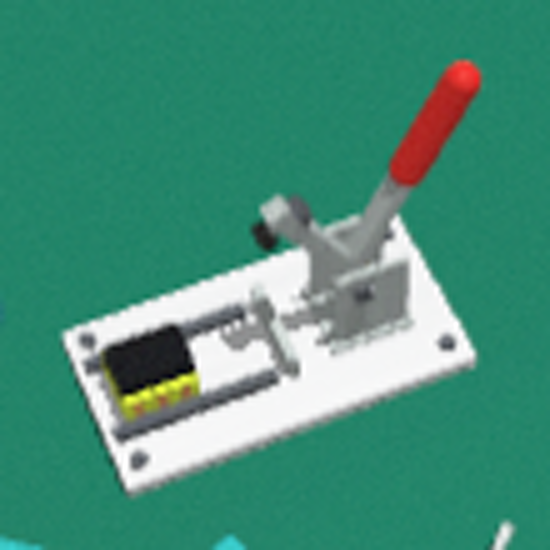

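The crops confirm it: lime-yellow block with a black top in the channel, lever open. Next, measure the plate.

```bash
cat > h.py <<'E'
import numpy as np,cv2
from plant import bot,eyes
def ray(n,px,info=None,st=None):
    i=info or eyes.camera_info(n);K=i["intrinsics"]
    x=(px[0]-K[0,2])/K[0,0];y=(px[1]-K[1,2])/K[1,1]
    if n!="wrist":
        return i["xyz"],i["rotation"]@np.array([x,-y,-1.])
    r=np.hypot(x,y);s=np.sin(r)/max(r,1e-9)
    d=np.array([x*s,-y*s,-np.cos(r)]);H=i["hand_eye"]
    R=st["orientation"];return st["eef_pos"]+R@H[:3,3],R@(H[:3,:3]@d)
def onz(n,px,z,**k):
    o,d=ray(n,px,**k);return o+d*(z-o[2])/d[2]
def pix(n,P,st=None):
    i=eyes.camera_info(n);K=i["intrinsics"]
    if n!="wrist":
        c=i["rotation"].T@(np.array(P)-i["xyz"]);u=np.array([c[0],-c[1]])/-c[2]
    else:
        H=i["hand_eye"];t=st["orientation"].T@(np.array(P)-st["eef_pos"]);c=H[:3,:3].T@(t-H[:3,3])
        rr=np.hypot(c[0],c[1]);u=np.array([c[0],-c[1]])/rr*np.arctan2(rr,-c[2])
    return np.array([K[0,0]*u[0]+K[0,2],K[1,1]*u[1]+K[1,2]])
def tri(a,b):
    A=[];B=[]
    M=np.zeros((3,3));v=np.zeros(3)
    for o,d in (a,b):
        d=d/np.linalg.norm(d);Q=np.eye(3)-np.outer(d,d);M+=Q;v+=Q@o
    p=np.linalg.solve(M,v)
    gaps=[np.linalg.norm((np.eye(3)-np.outer(d,d)/(d@d))@(p-o)) for o,d in (a,b)]
    return p,gaps
E
cat > m1.py <<'E'
from h import *
for n,box in (("top",(165,250,280,385)),("scene",(145,255,255,365))):
    im=cv2.imread(f"pics/{n}0.png");hsv=cv2.cvtColor(im,cv2.COLOR_BGR2HSV)
    m=((hsv[...,1]<60)&(hsv[...,2]>120)).astype(np.uint8)
    k=np.zeros_like(m);k[box[0]:box[1],box[2]:box[3]]=1;m*=k
    cs,_=cv2.findContours(m,cv2.RETR_EXTERNAL,cv2.CHAIN_APPROX_NONE)
    c=max(cs,key=cv2.contourArea)
    P=np.array([onz(n,p[0],12)[:2] for p in c],np.float32)
    rect=cv2.minAreaRect(P);print(n,"plate rect",rect);print(cv2.boxPoints(rect))
    r=((hsv[...,1]>150)&((hsv[...,0]<8)|(hsv[...,0]>172))&(hsv[...,2]>80)).astype(np.uint8)*k
    ys,xs=np.nonzero(r);print("red",xs.mean(),ys.mean(),xs.min(),xs.max(),ys.min(),ys.max())
    q=((hsv[...,0]>22)&(hsv[...,0]<36)&(hsv[...,1]>100)).astype(np.uint8)*k
    ys,xs=np.nonzero(q);print("yel",xs.mean(),ys.mean(),xs.min(),xs.max(),ys.min(),ys.max())
    print(onz(n,(xs.mean(),ys.mean()),40))
E
python3 m1.py
```

```text
top plate rect ((567.9945678710938, -46.52391815185547), (116.2034683227539, 217.4001007080078), 26.94176483154297)
[[ 466.94846    24.053642]
 [ 565.4491   -169.7515  ]
 [ 669.04065  -117.10148 ]
 [ 570.54004    76.70366 ]]
red 301.9428571428571 217.77142857142857 295 310 214 222
yel 354.8 198.72 350 360 196 201
[ 585.51061208 -116.05045397   40.        ]
scene plate rect ((549.5971069335938, -50.76661682128906), (154.82984924316406, 222.7005157470703), 26.863550186157227)
[[ 430.22086    13.586029]
 [ 530.8519   -185.08179 ]
 [ 668.9734   -115.11926 ]
 [ 568.3423     83.54855 ]]
red 341.6 169.0810810810811 333 350 157 181
yel 285.175 223.15 276 294 218 228
[ 619.61752603 -105.09771228   40.        ]
```

Call:
drive_tool:
  steps:
    - [[0,48.3,0],[60.0,-5,-49.4],0]
    - [[0,48.3,0],[60.0,-5,-49.4],0]
    - [[0,48.3,0],[60.0,-5,-49.4],0]
    - [[0,48.3,0],[60.0,-5,-49.4],0]
    - [[0,48.3,0],[60.0,-5,-49.4],0]
    - [[0,48.3,0],[60.0,-5,-49.4],0]
    - [[0,48.3,0],[60.0,-5,-49.4],0]
    - [[0,48.3,0],[60.0,-5,-49.4],0]
    - [[0,48.3,0],[60.0,-5,-49.4],0]
    - [[0,48.3,0],[60.0,-5,-49.4],0]

```text
time_s: 1.4
eef_pos: [505.5, 23.2, 271.5]
orientation: [[0.452, -0.0, 0.892], [-0.892, -0.001, 0.452], [0.001, -1.0, -0.001]]
force: [0.9, 1.6, 0.4]
gripper_width: 0.3
```

Call:
drive_tool:
  steps:
    - [[0,0,0],[15,-1,2.4],0]
    - [[0,0,0],[15,-1,2.4],0]
    - [[0,0,0],[15,-1,2.4],0]
    - [[0,0,0],[15,-1,2.4],0]
    - [[0,0,0],[15,-1,2.4],0]

```text
time_s: 2.02
eef_pos: [594.4, -99.2, 281.3]
orientation: [[0.452, -0.001, 0.892], [-0.892, -0.0, 0.452], [0.0, -1.0, -0.001]]
force: [0.5, 0.1, 0.1]
gripper_width: -0.2
```

Run:
```python
from h import *
import pickle
s=bot.state();im=eyes.get_image("wrist");cv2.imwrite("pics/w1.png",im[:,:,::-1]);pickle.dump(s,open("s1.pkl","wb"))
print(s["eef_pos"],s["q"])
```

```text
[594.4104609  -99.23681725 281.31618078] [-2.25931105e-01  3.89125316e-01  1.28666035e+00 -6.51429132e-04
  1.46641125e+00 -6.94952559e-01]
```

View pics/w1.png

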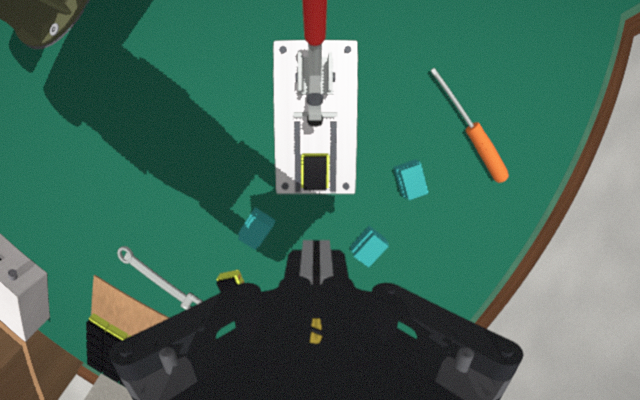

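The wrist view shows the plate corners near (274,41), (356,41), (275,193) and (355,193), and the block's black top at (316,171). The lever is straight above the tool plane, and the shut fingertips are at (316,245). Measuring precisely.

```bash
cat > m2.py <<'E'
from h import *
import pickle
st=pickle.load(open("s1.pkl","rb"));im=cv2.imread("pics/w1.png");hsv=cv2.cvtColor(im,cv2.COLOR_BGR2HSV)
m=((hsv[...,1]<60)&(hsv[...,2]>110)).astype(np.uint8);k=np.zeros_like(m);k[30:200,265:365]=1
m=m*k
c=max(cv2.findContours(m,cv2.RETR_EXTERNAL,cv2.CHAIN_APPROX_NONE)[0],key=cv2.contourArea)
P=np.array([onz("wrist",p[0],12,st=st)[:2] for p in c],np.float32)
r=cv2.minAreaRect(P);B=cv2.boxPoints(r);print(r,B)
# tilt check with side lines
fx=np.array([.453,-.891])
e=[B[(i+1)%4]-B[i] for i in range(4)];l=max(e,key=np.linalg.norm);l=l/np.linalg.norm(l);l=l*np.sign(l@fx);fx=l
fy=np.array([-fx[1],fx[0]]);o=np.array(r[0])-50*fx
print("fx",fx,"origin",o, np.degrees(np.arctan2(fx[1],fx[0])))
F=lambda p:(np.array(p)[:2]-o)@np.c_[fx,fy]
bl=((hsv[...,2]<60)).astype(np.uint8);k[:]=0;k[148:190,303:329]=1;bl*=k
ys,xs=np.nonzero(bl);print("black",xs.min(),xs.max(),ys.min(),ys.max())
for p in [((xs.min()+xs.max())/2,ys.min()-.5),((xs.min()+xs.max())/2,ys.max()+.5),(xs.min(),171),(xs.max(),171)]:
    print(F(onz("wrist",p,44,st=st)))
q=((hsv[...,0]>22)&(hsv[...,0]<36)&(hsv[...,1]>100)).astype(np.uint8)*k
ys,xs=np.nonzero(q);print("yel",xs.min(),xs.max(),ys.min(),ys.max())
rd=((hsv[...,1]>150)&((hsv[...,0]<8)|(hsv[...,0]>172))&(hsv[...,2]>80)).astype(np.uint8);k[:]=0;k[0:60,290:340]=1
for row in (5,20,35):
    x=np.nonzero((rd*k)[row])[0];print(row,x.min(),x.max())
pickle.dump((o,fx,fy),open("fix.pkl","wb"))
for P in [(-68,0,194),(-45,0,171)]:
    w=np.r_[o+P[0]*fx+P[1]*fy,P[2]];print(w,pix("wrist",w,st),pix("scene",w),pix("top",w))
E
python3 m2.py
```

```text
((565.8524169921875, -47.76734161376953), (111.21766662597656, 209.77301025390625), 26.856351852416992) [[ 468.85846    20.684725]
 [ 563.62445  -166.46257 ]
 [ 662.8464   -116.219406]
 [ 568.0804     70.92789 ]]
fx [ 0.45175499 -0.89214206] origin [543.26466763  -3.16023874] -63.14366229875438
black 304 325 157 189
[98.03143213 -0.51201511]
[140.69719009  -0.534296  ]
[116.52117061 -13.71366396]
[116.50397809  12.66840763]
yel 303 328 154 187
5 303 325
20 304 325
35 305 324
[512.5453285   57.50542116 194.        ] [314.09800027 -23.80739101] [348.80030907 157.53663917] [296.7979131  220.70531658]
[522.9356932   36.98615384 171.        ] [314.25705661  11.68581737] [340.29180005 166.26990492] [304.55998527 217.23458271]
```

The plate measures 209.8 x 111.2 mm (true 210 x 110), so the fixture pose is trusted. The block's top spans fixture x 98–141, so its centre is about 119, roughly 49 mm short. Now I'll tilt 30° so the body leans away from the clamp, then go to x 160.

Call:
drive_tool:
  steps:
    - [[0,0,10],[5.1,4,-0.25],0]
    - [[0,0,20],[5.1,9,-0.25],0]
    - [[0,0,30],[5.1,15,-0.25],0]
    - [[0,0,30],[5.1,15,-0.25],0]
    - [[0,0,30],[5.1,15,-0.25],0]

```text
time_s: 2.7
eef_pos: [616.2, -145.2, 134.9]
orientation: [[0.395, -0.223, 0.891], [-0.774, 0.442, 0.454], [-0.495, -0.869, 0.002]]
force: [0.1, 0.2, 0.8]
gripper_width: -0.1
```

```bash
cat > f.py <<'E'
from h import *
import pickle
o,fx,fy=pickle.load(open("fix.pkl","rb"))
F=lambda p:np.r_[(np.array(p)[:2]-o)@np.c_[fx,fy],p[2]]
RF=np.array([[fx[0],fy[0],0],[fx[1],fy[1],0],[0,0,1.]])
def go(t):  # tool-axis shift in cm to fixture target
    s=bot.state();w=np.r_[o+t[0]*fx+t[1]*fy,t[2]];return np.round(s["orientation"].T@(w-s["eef_pos"])/10,2)
def show():
    s=bot.state();print("t",s["time_s"],"fix",F(s["eef_pos"]).round(1),"f(fix)",(RF.T@s["force"]).round(1),"w",s["gripper_width"],"\n",(RF.T@s["orientation"]).round(3));return s
E
python3 -c "
from f import *
s=show();print(s['q']);print(go((160,-.5,28)))
im=eyes.get_image('wrist');cv2.imwrite('pics/w2.png',im[:,:,::-1])
im=eyes.get_image('scene');cv2.imwrite('pics/s2.png',im[100:300,180:440,::-1])"
```

```text
t 2.7 fix [159.6   0.9 134.9] f(fix) [-0.1  0.2  0.8] w -0.07687221266687799 
 [[ 0.869 -0.495 -0.002]
 [ 0.003  0.001  1.   ]
 [-0.495 -0.869  0.002]]
[-0.4121805   0.78898551  1.0845738   0.32281574  1.67556165 -0.91634672]
[ 5.32  9.27 -0.16]
```

View pics/w2.png

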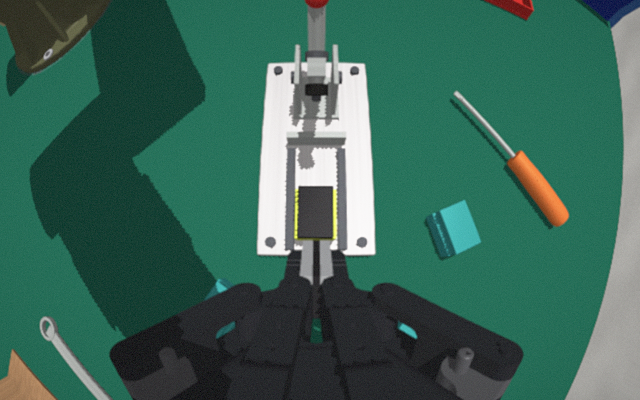

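View pics/s2.png

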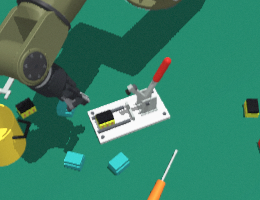

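```bash
python3 -c "
from f import *
s=bot.state()
for p in [(316,186),(316,240),(297,213),(335,213)]: print(F(onz('wrist',p,44,st=s)))
for p in [(222,300),(405,325),(215,290),(408,332)]: print('turq',F(onz('wrist',p,32,st=s)))
for p in [(244,207),(254,260),(299,262),(206,206)]: print('turq',F(onz('scene',p,32)))
print(pix('wrist',s['eef_pos'],s))
"
```

```text
[98.66351176  0.86787136 44.        ]
[144.4001952    0.99185062  44.        ]
[121.92895801 -14.91671761  44.        ]
[121.82082905  16.78654001  44.        ]
turq [198.347187   -81.27319568  32.        ]
turq [220.4858754   79.52874633  32.        ]
turq [189.792866   -87.85983134  32.        ]
turq [227.22624641  82.4890526   32.        ]
turq [211.09036281 -79.46525909  32.        ]
turq [236.2128707   88.55605262  32.        ]
turq [132.90033937 140.49882769  32.        ]
turq [ 307.72839649 -126.19720502   32.        ]
[317.20576161 256.00513921]
```

Block end at x 141–144 in the two views; turquoise blocks lie ≥80 mm off the axis, so the way down is clear. Descend at x≈163.

Call:
drive_tool:
  steps:
    - [[0,0,0],[3.5,5,-0.1],0]
    - [[0,0,0],[5.5,9.1,-0.1],0]
    - [[0,0,0],[5.5,9.1,-0.1],0]
    - [[0,0,0],[5.5,9.1,-0.1],0]

```text
time_s: 3.3
eef_pos: [619.1, -148.3, 34.9]
orientation: [[0.4, -0.216, 0.891], [-0.775, 0.438, 0.455], [-0.489, -0.873, 0.008]]
force: [-0.1, 0.1, 0.3]
gripper_width: 0.1
```

```bash
python3 -c "
from f import *
s=show();print(go((118,0,28)),go((106,0,28)))
im=eyes.get_image('wrist');cv2.imwrite('pics/w3.png',im[:,:,::-1])"
```

```text
t 3.3 fix [163.8   2.1  34.9] f(fix) [-0.2 -0.   0.3] w 0.11691356728263622 
 [[ 0.873 -0.489 -0.003]
 [ 0.007  0.006  1.   ]
 [-0.489 -0.873  0.008]]
[-3.66  2.83 -0.2 ] [-4.71  3.42 -0.2 ]
```

View pics/w3.png

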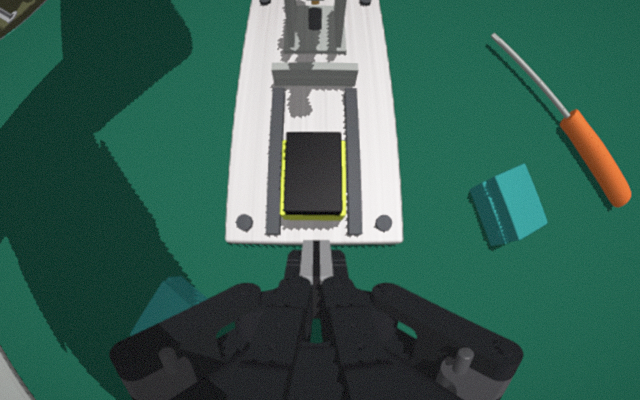

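Call:
drive_tool:
  steps:
    - [[0,0,0],[-0.87,1.28,-0.2],0]
    - [[0,0,0],[-0.87,1.28,-0.2],0]
    - [[0,0,0],[-1.57,1.67,-0.2],0]
    - [[0,0,0],[-2.27,2.06,-0.2],0]
    - [[0,0,0],[-2.97,2.45,-0.2],0]
    - [[0,0,0],[-3.66,2.83,-0.2],0]
    - [[0,0,0],[-3.66,2.83,-0.2],0]

```text
time_s: 4.22
eef_pos: [596.3, -107.9, 27.9]
orientation: [[0.4, -0.216, 0.89], [-0.775, 0.439, 0.455], [-0.489, -0.872, 0.008]]
force: [0.3, -1.1, 0.4]
gripper_width: -0.1
```

```bash
python3 -c "
from f import *
s=show();print(go((106,0,28)),go((100,0,28)))
im=eyes.get_image('wrist');cv2.imwrite('pics/w4.png',im[:,:,::-1])"
```

```text
t 4.225 fix [117.4   0.   27.9] f(fix) [ 1.1 -0.2  0.4] w -0.1014059269928008 
 [[ 0.872 -0.489 -0.004]
 [ 0.007  0.005  1.   ]
 [-0.489 -0.872  0.008]]
[-1.    0.55  0.  ] [-1.52  0.84  0.01]
```

View pics/w4.png

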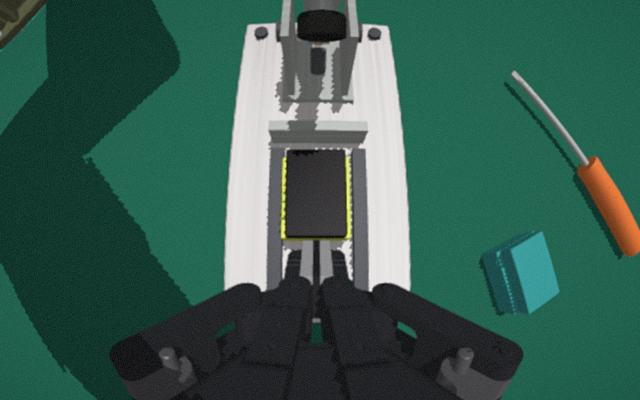

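The block slides straight with about 1 N. Continuing slowly until the force rises.

Call:
drive_tool:
  steps:
    - [[0,0,0],[-0.52,0.29,0],0]
    - [[0,0,0],[-0.87,0.49,0],0]
    - [[0,0,0],[-1.13,0.63,0],0]
    - [[0,0,0],[-1.13,0.63,0],0]

```text
time_s: 4.78
eef_pos: [590.4, -96.4, 27.8]
orientation: [[0.4, -0.216, 0.89], [-0.775, 0.439, 0.455], [-0.489, -0.872, 0.008]]
force: [0.6, -0.3, 0.4]
gripper_width: -0.2
```

```bash
python3 -c "
from f import *
s=show();print(go((100,0,28)))
im=eyes.get_image('wrist');cv2.imwrite('pics/w5.png',im[:,:,::-1])
for p in [(316,150),(316,239)]: print(F(onz('wrist',p,44,st=s)))"
```

```text
t 4.775 fix [ 1.045e+02 -1.000e-01  2.780e+01] f(fix) [0.5 0.4 0.4] w -0.15904147275521102 
 [[ 0.872 -0.489 -0.004]
 [ 0.007  0.005  1.   ]
 [-0.489 -0.872  0.008]]
[-0.4   0.21  0.01]
[52.49732798 -1.01917168 44.        ]
[96.78887288 -0.84648413 44.        ]
```

View pics/w5.png

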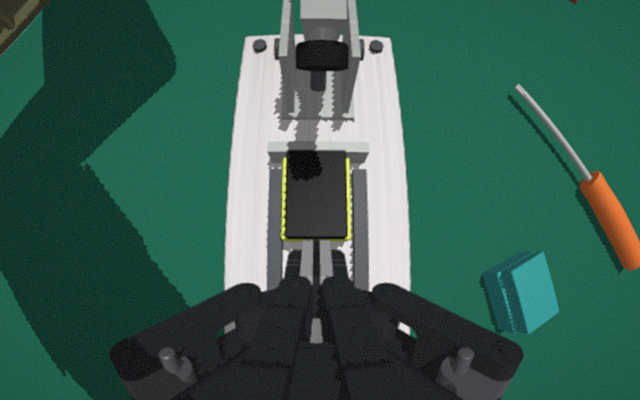

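About 4 mm remain.

Call:
drive_tool:
  steps:
    - [[0,0,0],[-0.17,0.1,0],0]
    - [[0,0,0],[-0.3,0.17,0],0]
    - [[0,0,0],[-0.35,0.2,0],0]

```text
time_s: 5.2
eef_pos: [588.7, -93.1, 27.8]
orientation: [[0.4, -0.216, 0.891], [-0.775, 0.438, 0.455], [-0.489, -0.872, 0.008]]
force: [1.1, -3.8, 0.8]
gripper_width: 0.1
```

Call:
drive_tool:
  steps:
    - [[0,0,0],[-0.2,0.11,0],0]
    - [[0,0,0],[-0.3,0.17,0],0]
    - [[0,0,0],[-0.3,0.17,0],0]

```text
time_s: 5.58
eef_pos: [588.5, -92.6, 28.6]
orientation: [[0.401, -0.211, 0.891], [-0.778, 0.435, 0.453], [-0.483, -0.875, 0.01]]
force: [7.4, -16.7, 1.6]
gripper_width: -0.0
```

```bash
python3 -c "
from f import *
s=show()
im=eyes.get_image('wrist');cv2.imwrite('pics/w6.png',cv2.resize(im[120:260,230:410,::-1],None,fx=4,fy=4))"
```

```text
t 5.575 fix [ 1.002e+02 -1.000e-01  2.860e+01] f(fix) [18.2 -1.   1.6] w -0.041518682956437895 
 [[ 0.876 -0.483 -0.002]
 [ 0.006  0.008  1.   ]
 [-0.483 -0.875  0.01 ]]
```

View pics/w6.png

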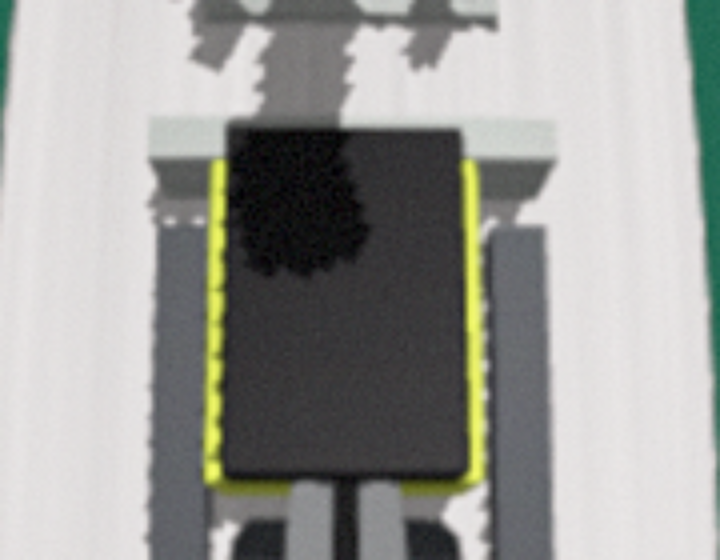

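The force rose to 18 N while the tip stalled, and the picture shows the block's end over the stop edge, so it is home. Backing off and rising.

Call:
drive_tool:
  steps:
    - [[0,0,0],[1.0,-0.55,0],0]
    - [[0,0,0],[3.5,-1.95,0],0]
    - [[0,0,0],[0.6,-7.2,0],0]
    - [[0,0,0],[-2.4,-12.7,0],0]
    - [[0,0,0],[-5.4,-18,0],0]
    - [[0,0,0],[-7.0,-21,0],0]
    - [[0,0,0],[-7.0,-21,0],0]
    - [[0,0,0],[-7.0,-21,0],0]

```text
time_s: 6.62
eef_pos: [604.5, -129.4, 245.0]
orientation: [[0.4, -0.213, 0.891], [-0.778, 0.436, 0.453], [-0.485, -0.875, 0.009]]
force: [-0.4, -0.3, 0.4]
gripper_width: -0.0
```

```bash
python3 -c "
from f import *
s=show();print(go((0,0,250)))
im=eyes.get_image('wrist');cv2.imwrite('pics/w7.png',im[:,:,::-1])
im=eyes.get_image('scene');cv2.imwrite('pics/s7.png',cv2.resize(im[130:270,220:400,::-1],None,fx=4,fy=4))"
```

```text
t 6.625 fix [140.3  -2.4 245. ] f(fix) [ 0.1 -0.5  0.4] w -0.044827074407256584 
 [[ 0.875 -0.485 -0.002]
 [ 0.006  0.007  1.   ]
 [-0.485 -0.875  0.009]]
[-12.51   6.37   0.27]
```

View pics/w7.png

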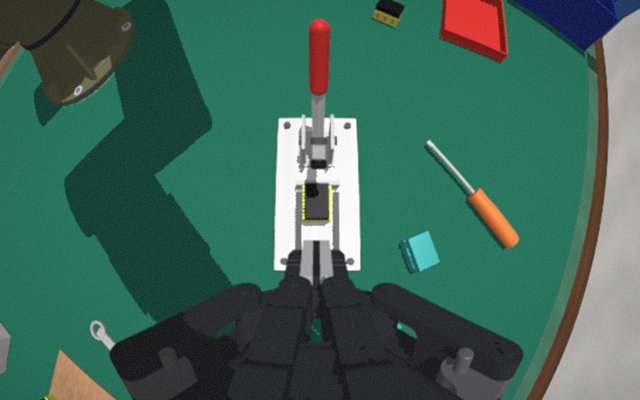

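View pics/s7.png

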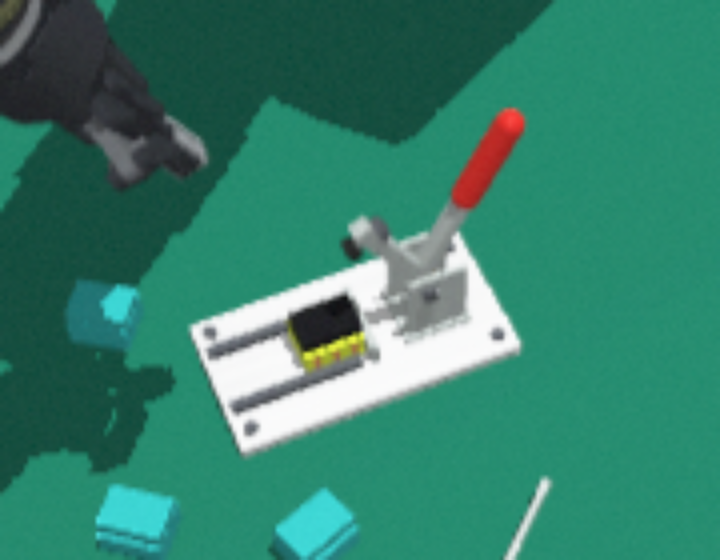

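```bash
python3 -c "
from f import *
s=bot.state()
p,g=tri(ray('wrist',(319,24),st=s),ray('scene',(348,160)));print(F(p),g)
p,g=tri(ray('wrist',(318,94),st=s),ray('scene',(220+462/4,130+203/4)));print(F(p),g)
print(go((-20,0,250)),go((-20,0,185)))"
```

```text
[-66.443088     0.24828102 186.97914695] [np.float64(1.0359670327351678), np.float64(1.0359670327352473)]
[-32.05010816  -0.50057321 115.62230229] [np.float64(1.027832371357162), np.float64(1.0278323713570694)]
[-14.27   7.31   0.28] [-11.11  12.99   0.22]
```

Call:
drive_tool:
  steps:
    - [[0,0,0],[-4,2.2,0.1],0]
    - [[0,0,0],[-8,4.2,0.25],0]
    - [[0,0,0],[-12.5,6.4,0.25],0]
    - [[0,0,0],[-12.5,6.4,0.25],0]

```text
time_s: 7.22
eef_pos: [541.8, -0.8, 249.2]
orientation: [[0.402, -0.215, 0.89], [-0.776, 0.436, 0.456], [-0.486, -0.874, 0.008]]
force: [0.7, -0.3, 0.2]
gripper_width: -0.2
```

```bash
python3 -c "
from f import *
s=show();print(go((-20,0,185)))
print(go((-25,0,170)))"
```

```text
t 7.225 fix [ -2.8  -0.3 249.2] f(fix) [0.5 0.5 0.2] w -0.16179395806423708 
 [[ 0.874 -0.486 -0.004]
 [ 0.008  0.005  1.   ]
 [-0.486 -0.874  0.008]]
[ 1.61  6.45 -0.02]
[ 1.91  8.   -0.03]
```

The lever triangulates on the y≈0 plane at ~64° as expected. Moving down beside the grip on its clamp side.

Call:
drive_tool:
  steps:
    - [[0,0,0],[1.2,3.6,0],0]
    - [[0,0,0],[2.1,7.3,0],0]
    - [[0,0,0],[2.1,7.3,0],0]

```text
time_s: 7.6
eef_pos: [533.5, 14.7, 172.8]
orientation: [[0.399, -0.22, 0.89], [-0.776, 0.437, 0.456], [-0.489, -0.872, 0.003]]
force: [0.2, 0.5, 1.4]
gripper_width: -0.2
```

```bash
python3 -c "
from f import *
s=show()
a=np.radians(30)
# TCP targets: the support corner of the tip on the grip surface, 2 mm inside
R=RF.T@s['orientation'];xt=R[[0,2],0];
for th in (1.1,1.0,.9,.8,.7,.6,.5,.4,.3,.2,.12):
    u=np.array([-np.cos(th),np.sin(th)]);n=np.array([np.sin(th),np.cos(th)])
    P=np.array([0,60])+118*u+9*n
    T=P+11*xt*np.sign(n@xt)*min(1,abs(n@xt)/.15); print(th,T.round(1),go((T[0],0,T[1])))
im=eyes.get_image('wrist');cv2.imwrite('pics/w8.png',im[:,:,::-1])"
```

```text
t 7.6 fix [-20.3  -0.7 172.8] f(fix) [-0.4  0.4  1.4] w -0.24303266425218276 
 [[ 0.872 -0.489 -0.005]
 [ 0.006  0.001  1.   ]
 [-0.489 -0.872  0.003]]
1.1 [-35.9 163.9] [-0.92  1.54  0.07]
1.0 [-46.6 158.8] [-1.61  2.5   0.07]
0.9 [-56.7 152.6] [-2.19  3.53  0.08]
0.8 [-66.2 145.5] [-2.67  4.62  0.08]
0.7 [-74.9 137.5] [-3.03  5.74  0.08]
0.6 [-86.6 130.9] [-3.73  6.9   0.08]
0.5 [-99.9 124.9] [-4.6   8.07  0.09]
0.4 [-112.3  118.2] [-5.35  9.25  0.09]
0.3 [-119.7  108.8] [-5.54 10.43  0.09]
0.2 [-123.5   97.6] [-5.32 11.59  0.09]
0.12 [-125.7   88.4] [-5.07 12.51  0.09]
```

View pics/w8.png

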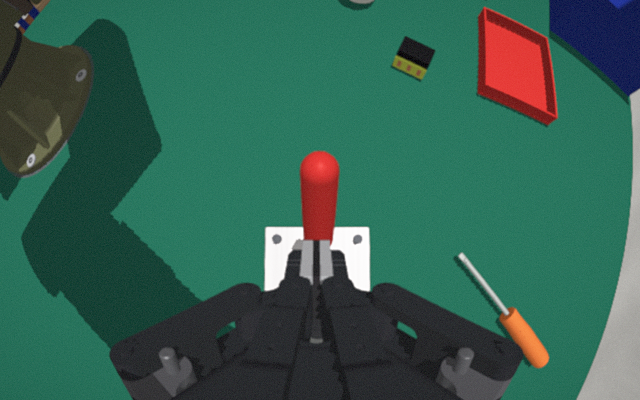

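The tips are centred on the red grip. Pushing along the lever's arc.

Call:
drive_tool:
  steps:
    - [[0,0,0],[-0.92,1.54,0.08],0]
    - [[0,0,0],[-1.6,2.5,0.08],0]
    - [[0,0,0],[-2.2,3.5,0.08],0]
    - [[0,0,0],[-2.65,4.6,0.08],0]
    - [[0,0,0],[-3.05,5.75,0.08],0]
    - [[0,0,0],[-3.05,5.75,0.08],0]

```text
time_s: 8.4
eef_pos: [510.3, 64.3, 139.7]
orientation: [[0.401, -0.217, 0.89], [-0.776, 0.437, 0.456], [-0.487, -0.873, 0.007]]
force: [1.3, -1.1, 7.2]
gripper_width: 0.2
```

```bash
cat > n.py <<'E'
from f import *
import sys
s=show()
R=RF.T@s['orientation'];xt=R[[0,2],0]
for th in (.6,.5,.4,.3,.2,.12):
    u=np.array([-np.cos(th),np.sin(th)]);n=np.array([np.sin(th),np.cos(th)])
    P=np.array([0,60])+118*u+9*n
    T=P+11*xt*np.sign(n@xt)*min(1,abs(n@xt)/.3); print(th,T.round(1),go((T[0],0,T[1])))
im=eyes.get_image('wrist');cv2.imwrite(sys.argv[1],im[:,:,::-1])
im=eyes.get_image('scene');cv2.imwrite(sys.argv[1].replace('w','s'),cv2.resize(im[130:270,220:400,::-1],None,fx=4,fy=4))
E
python3 n.py pics/w9.png
```

```text
t 8.4 fix [-75.1   1.1 139.7] f(fix) [1.6 0.6 7.2] w 0.22858567297235166 
 [[ 0.873 -0.487 -0.005]
 [ 0.008  0.004  1.   ]
 [-0.487 -0.873  0.007]]
0.6 [-89.4 132.4] [-0.9   1.33 -0.11]
0.5 [-99.5 124.6] [-1.4   2.51 -0.11]
0.4 [-108.7  116.2] [-1.79  3.69 -0.11]
0.3 [-116.7  107.2] [-2.05  4.87 -0.11]
0.2 [-123.5   97.6] [-2.17  6.03 -0.12]
0.12 [-125.7   88.4] [-1.92  6.95 -0.12]
```

View pics/w9.png

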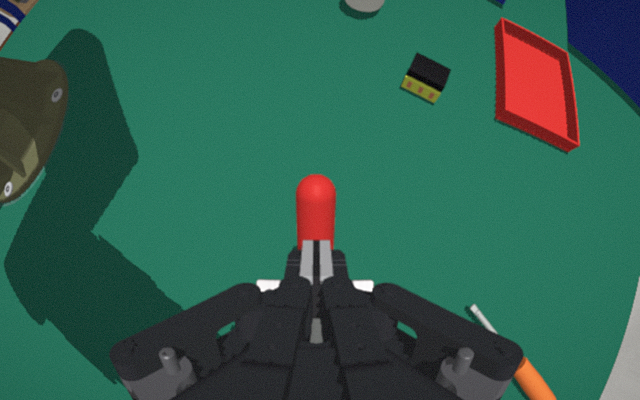

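View pics/s9.png

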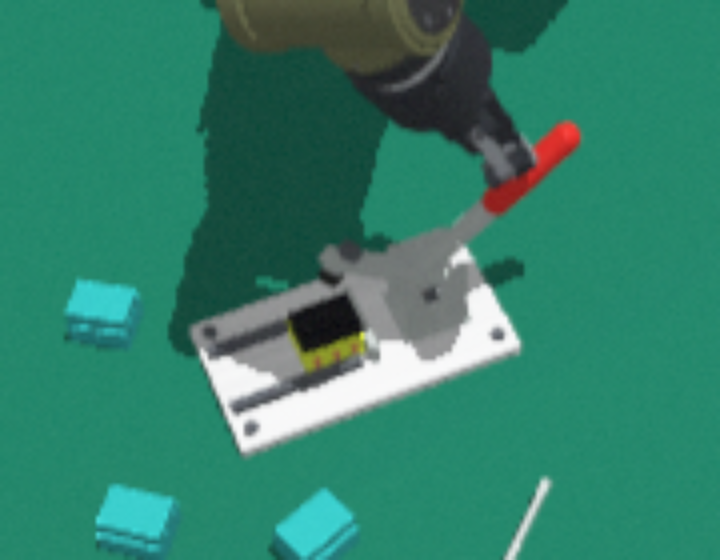

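The lever follows with about 7 N. Continuing past the dead point.

Call:
drive_tool:
  steps:
    - [[0,0,0],[-0.9,1.35,-0.1],0]
    - [[0,0,0],[-1.4,2.5,-0.1],0]
    - [[0,0,0],[-1.8,3.7,-0.1],0]
    - [[0,0,0],[-2.05,4.9,-0.1],0]
    - [[0,0,0],[-2.15,6.0,-0.1],0]
    - [[0,0,0],[-2.0,6.5,-0.1],0]
    - [[0,0,0],[-2.0,6.5,-0.1],0]

```text
time_s: 9.38
eef_pos: [487.4, 107.4, 92.7]
orientation: [[0.401, -0.217, 0.89], [-0.776, 0.436, 0.456], [-0.487, -0.873, 0.007]]
force: [0.5, -0.4, -0.6]
gripper_width: -0.0
```

```bash
python3 n.py pics/w10.png
```

```text
t 9.375 fix [-123.9    0.2   92.7] f(fix) [ 0.6  0.3 -0.6] w -0.03714121044052502 
 [[ 0.873 -0.487 -0.005]
 [ 0.007  0.003  1.   ]
 [-0.487 -0.873  0.007]]
0.6 [-89.4 132.4] [ 1.07 -5.15 -0.01]
0.5 [-99.5 124.6] [ 0.57 -3.98 -0.01]
0.4 [-108.7  116.2] [ 0.18 -2.8  -0.01]
0.3 [-116.7  107.2] [-0.08 -1.62 -0.01]
0.2 [-123.5   97.6] [-0.21 -0.45 -0.01]
0.12 [-125.7   88.4] [ 0.05  0.46 -0.02]
```

View pics/w10.png

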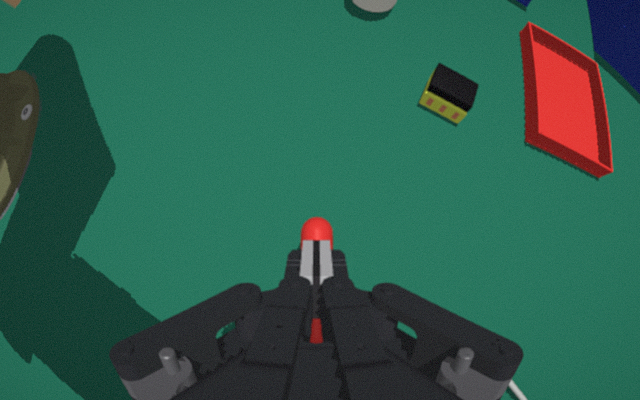

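View pics/s10.png

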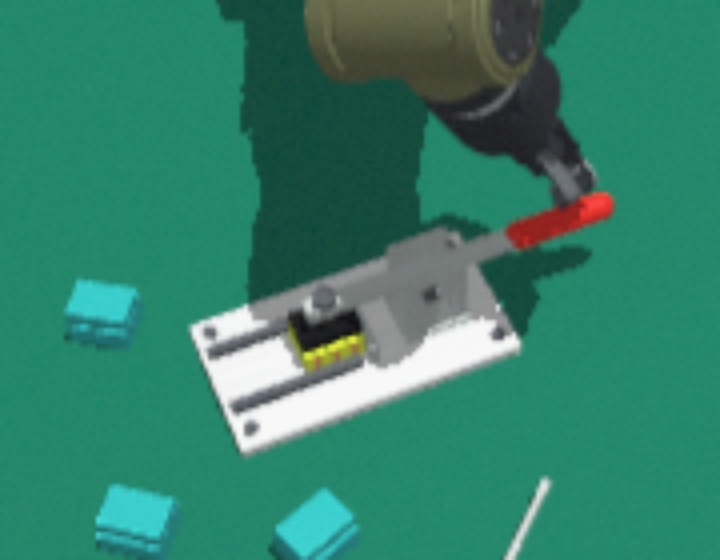

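The lever has snapped level, the foot is on the block, and the tool is free (≈0 N). Retreating straight up and checking.

Call:
drive_tool:
  steps:
    - [[0,0,0],[-1.5,-2.6,0],0]
    - [[0,0,0],[-4.4,-7.9,0],0]
    - [[0,0,0],[-8,-14,0],0]
    - [[0,0,0],[-8,-14,0],0]
    - [[0,0,0],[-8,-14,0],0]

```text
time_s: 10.1
eef_pos: [486.0, 108.1, 254.5]
orientation: [[0.402, -0.215, 0.89], [-0.776, 0.436, 0.456], [-0.487, -0.874, 0.008]]
force: [-1.5, 0.6, -1.1]
gripper_width: 0.1
```

```bash
python3 n.py pics/w11.png; python3 -c "
from f import *
im=eyes.get_image('scene');cv2.imwrite('pics/full.png',im[:,:,::-1])"
```

```text
t 10.1 fix [-125.1   -0.8  254.5] f(fix) [-1.2 -1.1 -1.1] w 0.05622730384048373 
 [[ 0.874 -0.487 -0.004]
 [ 0.008  0.005  1.   ]
 [-0.487 -0.874  0.008]]
0.6 [-89.4 132.4] [ 9.06  8.93 -0.03]
0.5 [-99.5 124.6] [ 8.56 10.1  -0.03]
0.4 [-108.6  116.2] [ 8.17 11.28 -0.04]
0.3 [-116.7  107.2] [ 7.91 12.46 -0.04]
0.2 [-123.5   97.6] [ 7.78 13.63 -0.05]
0.12 [-125.7   88.4] [ 8.03 14.54 -0.05]
```

View pics/s11.png

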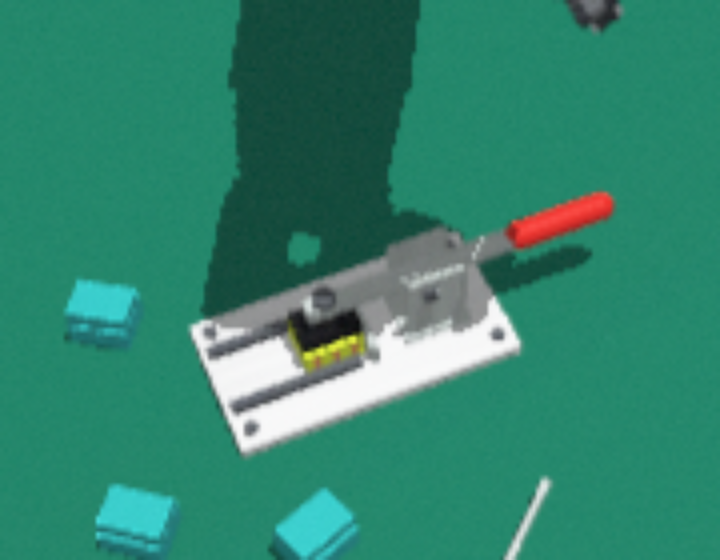

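View pics/full.png

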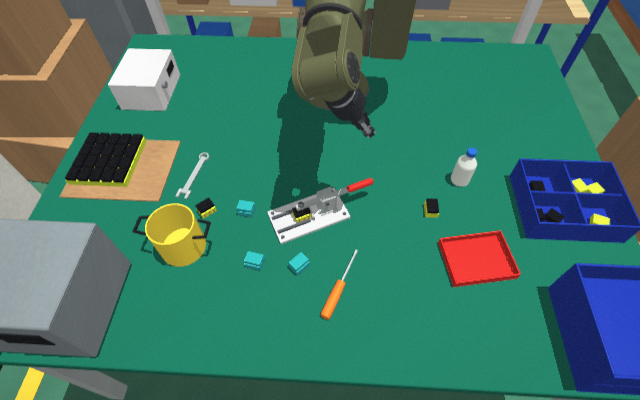

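```bash
python3 -c "
from f import *
W=lambda t:np.r_[o+t[0]*fx+t[1]*fy,t[2]]
print('locked tip predicted',pix('scene',W((-147,0,62))),'seen (370.5,181)')
print('block top corners pred (crop)',[((pix('scene',W((x,y,44)))-[220,130])*4).round() for x in(48,92) for y in(-15,15)])
bot.sign_off()"
```

```text
locked tip predicted [371.92518171 179.68971512] seen (370.5,181)
block top corners pred (crop) [array([346., 289.]), array([363., 322.]), array([287., 311.]), array([303., 344.])]
the job is handed in; nothing more can be done
```

I pushed the coil block along the channel to its stop and snapped the red lever into lock. I handed the job in after about 10 s of the 48 s allowed; the hand-in reports no verdict.

- **Block:** I pushed with the shut fingertips, tilted 30° away from the clamp. At the end the tip stalled and the force rose to 18 N, and the wrist picture showed the block's end at the stop. The final scene view puts the corners of its black top within about 1 pixel of the home position.
- **Lever:** It followed the arc with about 7 N, and the push force then dropped to about 0 N once it had snapped level. The grip tip was seen at (370.5, 181) against a predicted (371.9, 179.7) for full lock.
- **Clamp foot:** It is seen resting on the black top. I could not measure its pressing force, so that part is judged by sight only.
- **Everything else:** The bystanders and turquoise look-alikes look the same in the scene view as at the start. The gripper ended up clear, about 18 cm above the lever.

No check failed. The first wrist views disagreed by about 3 mm on where the block's far end was, so I started the push with extra margin.

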